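# Tidy the walnut coffee set

## Robot

A 6-joint arm with a two-finger parallel gripper is mounted at the origin on the work surface. World frame = base frame: x ahead of the robot, y to its left, z up, the work surface at z = 0. Lengths are in m, angles in rad, forces in N, time in s.
With the tool pointing down it reaches from about 0.375 to 0.925 m from the base axis. Payload 5.7 kg.
Tool frame: the origin (TCP) lies midway between the tips of the shut fingers; the grasp point (between the pads) lies 19 mm behind it; z points along the fingers, y is the direction in which the jaws open and shut (so a half turn about z gives the same grasp; the last joint's range is limited). The gripper opens to 88 mm and grips with 3 to 60 N. Pads are 20 mm wide; open, the fingers measure 115 mm over their backs; the gripper's body (75 mm by 178 mm) begins 61 mm behind the grasp point.
Start: joints at [-1.416, 0.359, 1.51, -0, 1.272, -0.115], TCP at [0.16, -0.578, 0.223] pointing down, gripper open.
Joint ranges: [-2.97, 2.97], [-1.01, 2.36], [0.21, 2.38], [-0.96, 4.11], [0.2, 2.71], [-2.98, 2.98]. Speed limits (rad/s): [2.39, 2.39, 3.14, 3.14, 3.14, 3.14].

## Interface

Orientations are given as a rotation vector (axis times angle).
In Python, from workcell import readout, imaging, order, spotter gives the robot as it stands. The module is installed in compiled form; this text tells all that it offers.
- The arm moves only by the tool carry_out, never from a script. Its argument "targets" is a list of rows, each a list of 6 numbers: the shift along the tool's x, y, z in m, then the turn, a rotation vector about the tool's x, y, z in rad. In form: [[dx, dy, dz, rx, ry, rz], ...]. A call has exactly 8 rows; each row shifts and turns the commanded pose from where the row before left it, along the tool's axes as they then stand; what a row does not reach is not made up. A row lasts 1/8 s, in which the tool goes at most 62.5 mm and 10.7 degrees, less where a joint would pass 70% of its speed; a pose out of reach is approached as far as the arm can. A call is refused whole if a number of a shift passes 0.0625 or a number of a turn 0.188, either way. A call with a gripper value outside its range is refused whole. "grip" is the finger opening in m, from 0 to 0.0878, set as the call begins (left out, the last holds). The fingers move at their own pace and stop on an object; the grip force is fixed at half the most. Time passes only in rows, so rows that do not move let the fingers close, or fill a call up. It gives the time, the measured TCP pose, the force and the opening at its end, in the units of the state.
- readout.read_state(): the state, without advancing time (a new reading comes with each control period).
- imaging.camera(name): name is "side" or "top"; returns a dict with "frame" (480x640x3 uint8, red, green, blue), "mtx" (3x3 intrinsics, pixels), "k1" (the pictures are not rectified: a ray, as slopes to the right and down, at radius r is drawn at 1 + k1 r^2 times it, then the intrinsics apply), "R" (3x3) and "t" (3): a world point X has camera coordinates R X + t. Camera axes: x right, y down, z forward; pixel columns grow to the right and rows downward; lengths in m; the calibration is good to about 2 mm. A picture is of the moment at which its call begins. There is no depth.
- order.sign_off(): hands the job in, once; it reports no verdict.
Trained networks look in a picture, given as the dict that the camera call returned (one of the last four; its "shot" number tells which), for a name from the list of things; names that differ only in an ending like _2 or _b are one class to them, and where a whole thing is asked for, a point or a joint stands for the part that bears it (a point fixed in the world has none). Each returns a list of dicts, best first, with "p" (0 to 1); they miss things now and then, are a little off and sometimes report something else, mostly with a low value. They report only what shows in the picture. A call takes as long as a camera call. They do not tell look-alikes from the thing itself.
- spotter.search_frame(picture, name): "bbox" ([left, top, right, bottom] in pixels, round what is visible of it).
The state is a dict: "t": time; "joint_pos": joint angles; "qvel": joint speeds; "tau": joint torques, N m; "tcp_pos": TCP position; "ee_rot": TCP orientation; "force": force on the tool from outside, world axes, zero at the start; "wrist_torque": the same for the moment, N m; "finger_gap": finger opening in m.
Only numpy, scipy, OpenCV 4.12 (cv2) and the standard library are available. Lean on these libraries where they do the work, as an engineer would, in place of code of your own. Each camera call takes 0.05 s, during which the arm holds its last target. There are 200 camera calls.

## Task

Put the four coffee things that have walnut wood on them into their places: press the tamper, base down, fully home into the round cutout of the grey foam block, stand the amber jar upright in the middle of the round cork coaster, setting it down gently, stand the open steel cup upright in the middle of the square red mat, and lay the scoop flat inside the long white tray. Leave the white-handled tamper and the white-handled scoop where they are.

Things in the scene. Friction and masses are not known exactly. Their poses are not given: they have to be found in the camera images.
- tamper: Coffee tamper with a walnut knob, standing upright, 78 high: steel disc base 58 diameter, 0 to 24 high, steel neck 18 diameter, walnut knob 34 diameter from 42 to 78 high. About 0.3 kg. Origin: centre of the underside, z up the axis; round, so yaw does not matter. It goes into the foam block.
- jar: Closed amber glass jar with a walnut lid, standing upright, 76 high: body 56 diameter from 0 to 60 high, lid 52 diameter above it. About 0.28 kg. Origin: centre of the underside, z up the axis. It goes onto the cork coaster.
- cup: Open steel dosing cup with a walnut band, standing upright, 50 high, 54 diameter (56 over the band, which runs from 16 to 34 high). About 0.15 kg. Origin: centre of the underside, z up the axis. It goes onto the red mat.
- scoop: Coffee scoop lying flat, 144 long: straight walnut handle along its x axis from x = -85 to +20, 14 wide (y) and 22 high, resting on the counter; open steel bowl 40 diameter, 30 high, centred at x = +39. About 0.07 kg. Origin: on the underside of the handle, close to the centre of mass, a good place to grip across y. It goes into the white tray, either way round.
- foam: Grey foam block in a cardboard sleeve, fixed, 116 x 116, 45 high. In the middle of its top a round cutout 63 diameter, 30 deep. Four springy lips in it grip the tamper's base, which stops on them and must be pushed down with about 3 to 8 N to the floor. Origin: centre of the underside, on the cutout's axis, z up. Fully home, the tamper's origin is 15 above this origin.
- coaster: Round cork coaster, fixed, 100 diameter, 6 thick. Origin: centre of its underside. Place for the jar.
- mat: Square red mat, fixed, 100 x 100, 6 thick. Origin: centre of its underside. Place for the cup.
- tray: Long white open tray, fixed, 205 long (its x axis) x 88 wide (y) x 20 high, walls and floor 5 thick (inside 195 x 78). Origin: centre of its underside. Place for the scoop, whose long axis lies along the tray's.
- white_tamper: Same shape and size as the walnut tamper but with a white knob. Origin: centre of the underside. Not to be moved.
- white_scoop: Same shape and size as the walnut scoop but with a white handle, beyond the work area. Origin on the underside of its handle. Not to be moved.
Things that resemble listed ones, but are neither listed nor needed, are in the scene too. What is meant by the coaster is not black or blue, and is the smaller of those in its own colour.

How it is judged:
By the outcome, as a careful person would: the job done as asked, in the order asked, and still so for the second after the job is handed in, with the robot touching nothing.
It also fails if it takes over 128 s, if anything falls off the work surface, if the arm or the gripper's body presses on something with over 40 N, if the wrist force passes 120 N, or if a joint passes its speed limit or range.

## Working session

There is one attempt and no reset: what is moved stays moved. The work goes in short steps, Python scripts to look and compute and a tool call to move; the robot and the scene stay as the last step left them, time stands still between calls to the robot, and variables do not carry over. Pictures are saved under pics/ and viewed, about 12 in all and at most 16, crops included, and the job is handed in when it is done.

Besides the shell and the picture viewer there is one more tool, called after ">>>" by a JSON object that holds its "api" and its "payload". carry_out: Moves the arm, as the interface text tells. Its arguments: {"type":"object","properties":{"targets":{"type":"array","items":{"type":"array","items":{"type":"number"}}},"grip":{"type":"number"}},"required":["targets"]}

```bash
mkdir -p pics; cat > h.py <<'E'
import numpy as np, cv2
from workcell import readout, imaging, order, spotter
def ray(c,u,v):
    K=np.array(c["mtx"]);p=np.array([(u-K[0,2])/K[0,0],(v-K[1,2])/K[1,1]])
    q=p.copy()
    for _ in range(20): q=p/(1+c["k1"]*(q@q))
    R=np.array(c["R"]);t=np.array(c["t"])
    return -R.T@t, R.T@np.array([q[0],q[1],1.])
def atz(c,u,v,z):
    o,d=ray(c,u,v); return o+d*(z-o[2])/d[2]
def proj(c,X):
    X=np.array(c["R"])@np.array(X,float)+np.array(c["t"]);q=X[:2]/X[2];q=q*(1+c["k1"]*(q@q))
    K=np.array(c["mtx"]);return np.array([K[0,0]*q[0]+K[0,2],K[1,1]*q[1]+K[1,2]])
def save(c,n,box=None,s=1):
    f=c["frame"][:,:,::-1]
    if box: f=f[box[1]:box[3],box[0]:box[2]]
    cv2.imwrite(f"pics/{n}.png",cv2.resize(f,None,fx=s,fy=s,interpolation=cv2.INTER_CUBIC))
E
python3 - <<'E'
from h import *
np.set_printoptions(precision=4,suppress=True)
for n in("top","side"):
    c=imaging.camera(n); save(c,n+"0"); np.save(n+"0.npy",c,allow_pickle=True)
    print(n,c["k1"],np.array(c["mtx"]).tolist(),-np.array(c["R"]).T@c["t"],np.array(c["R"]).round(3).tolist())
    for k in "tamper jar cup scoop foam coaster mat tray white_tamper white_scoop".split():
        for d in spotter.search_frame(c,k)[:4]:
            if d["p"]>.25: b=d["bbox"]; print(k,round(d["p"],2),np.round(b,0),atz(c,(b[0]+b[2])/2,(b[1]+b[3])/2,0)[:2])
print(readout.read_state())
E
```

```text
top -0.02907833570909496 [[472.51680401866633, 0.0, 318.5678649144937], [0.0, 472.51680401866633, 238.00339633130562], [0.0, 0.0, 1.0]] [0.4108 0.0298 1.0552] [[0.026, -1.0, -0.005], [-0.99, -0.025, -0.139], [0.139, 0.009, -0.99]]
tamper 0.72 [352. 282. 381. 310.] [ 0.4326 -0.0706]
cup 0.75 [296. 276. 321. 303.] [0.4431 0.0592]
scoop 0.66 [494. 240. 520. 302.] [ 0.4965 -0.3846]
foam 0.67 [380. 184. 440. 236.] [ 0.6288 -0.1673]
coaster 0.88 [299. 118. 344. 156.] [0.7958 0.0384]
coaster 0.73 [246. 183. 294. 226.] [0.6326 0.1521]
coaster 0.72 [116. 139. 172. 192.] [0.7196 0.4497]
coaster 0.57 [230. 311. 301. 374.] [0.3248 0.1505]
mat 0.71 [308. 182. 356. 235.] [0.6281 0.0099]
tray 0.82 [142. 217. 192. 308.] [0.4949 0.3791]
white_tamper 0.77 [412. 269. 447. 299.] [ 0.4622 -0.2105]
white_scoop 0.89 [359. 105. 377. 163.] [ 0.8064 -0.0693]
white_scoop 0.44 [355. 280. 380. 308.] [ 0.437  -0.0724]
side 0.055250921124845226 [[611.1198386076385, 0.0, 323.76014254567264], [0.0, 611.1198386076385, 248.72668490804165], [0.0, 0.0, 1.0]] [0.4962 0.978  0.8512] [[-0.996, -0.093, -0.002], [-0.059, 0.6
[... 505 characters left out ...]
0. 408. 242.] [ 0.4376 -0.1165]
mat 0.95 [275. 236. 335. 271.] [0.6292 0.0121]
tray 0.66 [292. 367. 425. 434.] [0.4977 0.3715]
white_tamper 0.71 [375. 166. 397. 206.] [ 0.4623 -0.2524]
white_scoop 0.83 [198. 210. 261. 234.] [ 0.8106 -0.0805]
{'t': 1.1, 'joint_pos': array([-1.4161,  0.3588,  1.5104, -0.    ,  1.2725, -0.1151]), 'qvel': array([ 0.0014, -0.0013, -0.0002,  0.0003,  0.0007,  0.0022]), 'tau': array([  0.001 , -51.534 , -27.1132,   0.0678,   0.0245,  -0.    ]), 'tcp_pos': array([ 0.1599, -0.5783,  0.2226]), 'ee_rot': array([-3.113 , -0.4225,  0.    ]), 'force': array([-0.3258,  0.4843, -0.5252]), 'wrist_torque': array([-0.0044, -0.0047, -0.0021]), 'finger_gap': 0.08815147836776531}
```

View pics/top0.png

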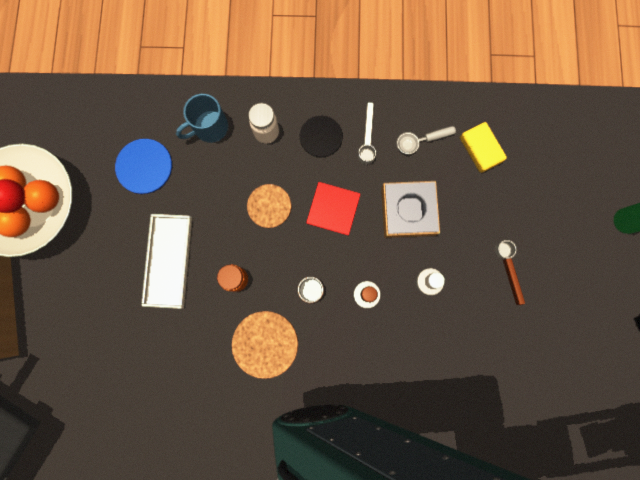

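View pics/side0.png

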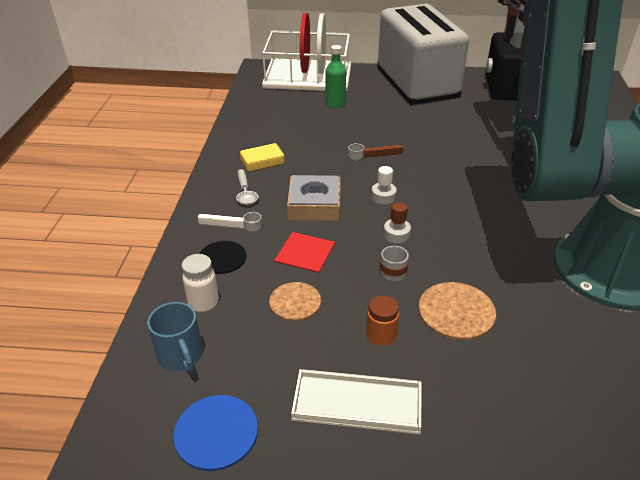

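Candidates: cork discs at top (269,206) and (265,345); the first is smaller, so it is the coaster (the black and blue discs are ruled out). Walnut tamper is at (367,293) and white at (431,281). Walnut scoop is at (510,270); the white one is at (368,133), and a third scoop lies at (425,140). Next I fit silhouettes for precise poses and make a confirming crop.

```bash
cat > fit.py <<'E'
from h import *
from scipy.optimize import minimize
def cyl(r,z0,z1,cx=0,cy=0):
    a=np.linspace(0,2*np.pi,40,endpoint=False)
    return np.array([[cx+r*np.cos(t),cy+r*np.sin(t),z] for t in a for z in(z0,z1)])
def box(x0,x1,y0,y1,z0,z1): return np.array([[x,y,z] for x in(x0,x1) for y in(y0,y1) for z in(z0,z1)])
M=dict(tamper=[cyl(.029,0,.024),cyl(.009,.024,.042),cyl(.017,.042,.078)],
 jar=[cyl(.028,0,.06),cyl(.026,.06,.076)],cup=[cyl(.027,0,.05),cyl(.028,.016,.034)],
 scoop=[box(-.085,.02,-.007,.007,0,.022),cyl(.02,0,.03,.039)],
 foam=[box(-.058,.058,-.058,.058,0,.045)],coaster=[cyl(.05,0,.006)],mat=[box(-.05,.05,-.05,.05,0,.006)],
 tray=[box(-.1025,.1025,-.044,.044,0,.02)])
M['white_tamper']=M['tamper']
S=4
def render(c,parts,p,off):
    m=np.zeros((120*S,120*S),np.uint8) if False else np.zeros((160*S,160*S),np.uint8)
    cs,sn=np.cos(p[2]),np.sin(p[2])
    for P in parts:
        W=np.c_[P[:,0]*cs-P[:,1]*sn+p[0],P[:,0]*sn+P[:,1]*cs+p[1],P[:,2]+(p[3] if len(p)>3 else 0)]
        uv=np.array([(proj(c,w)-off+.5)*S-.5 for w in W])
        cv2.fillConvexPoly(m,cv2.convexHull(np.round(uv*16).astype(np.int32)),255,shift=4)
    return cv2.resize(m,(160,160),interpolation=cv2.INTER_AREA)/255.
def mask(c,p,thr,off):
    f=c["frame"]; u,v=off.astype(int)
    pad=cv2.copyMakeBorder(f,200,200,200,200,cv2.BORDER_CONSTANT)
    r=pad[v+200:v+360,u+200:u+360].max(2)
    b=(r>thr).astype(np.uint8)
    b=cv2.morphologyEx(b,cv2.MORPH_CLOSE,np.ones((3,3)))
    n,l,st,ce=cv2.connectedComponentsWithStats(b)
    k=min(range(1,n),key=lambda i:np.hypot(*(ce[i]-80))-(0.01*st[i,4])+(1e3 if st[i,4]<30 else 0))
    cn,_=cv2.findContours((l==k).astype(np.uint8),cv2.RETR_EXTERNAL,cv2.CHAIN_APPROX_NONE)
    o=np.zeros((160,160),np.uint8); cv2.drawContours(o,cn,-1,1,-1); return o.astype(float)
def fit(cams,name,p0,thr=75):
    offs=[np.round(proj(c,[p0[0],p0[1],.02]))-80 for c in cams]
    ms=[cv2.GaussianBlur(mask(c,p0,thr,o),(0,0),1.2) for c,o in zip(cams,offs)]
    yaw=name in("scoop","foam","mat","tray")
    def f(q):
        p=[q[0]/100,q[1]/100,q[2]/10 if yaw else 0]
        return sum(((cv2.GaussianBlur(render(c,M[name],p,o),(0,0),1.2)-m)**2).sum()/m.sum() for c,m,o in zip(cams,ms,offs))
    x0=[p0[0]*100,p0[1]*100]+([p0[2]*10] if yaw else [])
    sx=np.array([x0]+[np.array(x0)+np.eye(len(x0))[i]*1.0 for i in range(len(x0))])
    r=minimize(f,x0,method="Nelder-Mead",options=dict(initial_simplex=sx,xatol=.01,fatol=1e-5))
    q=r.x; return np.round([q[0]/100,q[1]/100,q[2]/10 if yaw else 0],4),round(r.fun,3)
E
python3 - <<'E'
from fit import *
T=np.load("top0.npy",allow_pickle=True).item();D=np.load("side0.npy",allow_pickle=True).item()
G=dict(tamper=(.437,-.072,0),jar=(.46,.225,0),cup=(.44,.055,0),scoop=(.495,-.385,.25),foam=(.625,-.165,0),coaster=(.63,.155,0),mat=(.628,.01,-.25),tray=(.495,.377,.05),white_tamper=(.463,-.21,0))
for k,g in G.items():
    print(k,"both",*fit([T,D],k,g),"top",*fit([T],k,g),"side",*fit([D],k,g))
a=T["frame"][:,:,::-1][170:390,225:450];b=T["frame"][:,:,::-1][225:315,470:545]
a=cv2.resize(a,None,fx=2,fy=2,interpolation=2);b=cv2.resize(b,(300,440),interpolation=2)
cv2.imwrite("pics/crop1.png",np.hstack([a,b]))
E
```

```text
tamper both [ 0.4374 -0.0686  0.    ] 1.692 top [ 0.4374 -0.0682  0.    ] 0.731 side [0.315 0.107 0.   ] 0.952
jar both [0.4636 0.2279 0.    ] 1.688 top [0.4633 0.2279 0.    ] 0.749 side [0.363  0.3413 0.    ] 0.927
cup both [0.4401 0.0583 0.    ] 1.784 top [0.4407 0.0579 0.    ] 0.823 side [0.3302 0.2076 0.    ] 0.951
scoop both [ 0.507  -0.3888  0.3048] 1.041 top [ 0.507  -0.3888  0.305 ] 0.076 side [ 0.409  -0.1113 -0.0113] 0.953
foam both [ 0.6283 -0.1615  0.0803] 1.414 top [ 0.6279 -0.1615  0.0859] 0.518 side [ 0.5308  0.0021 -0.7692] 0.858
coaster both [0.6317 0.1564 0.    ] 1.626 top [0.632  0.1563 0.    ] 0.698 side [0.5556 0.2691 0.    ] 0.909
mat both [ 0.5411  0.0301 -0.9851] 1.698 top [ 0.5591 -0.053   0.6969] 0.774 side [ 0.5307  0.1417 -0.7033] 0.909
tray both [ 0.497   0.3794 -0.0221] 0.835 top [ 0.4975  0.379  -0.0247] 0.115 side [0.5077 0.4571 0.0934] 0.668
white_tamper both [ 0.4673 -0.2079  0.    ] 1.031 top [ 0.4673 -0.2079  0.    ] 0.063 side [ 3.284e-01 -1.000e-04  0.000e+00] 0.958
```

View pics/crop1.png

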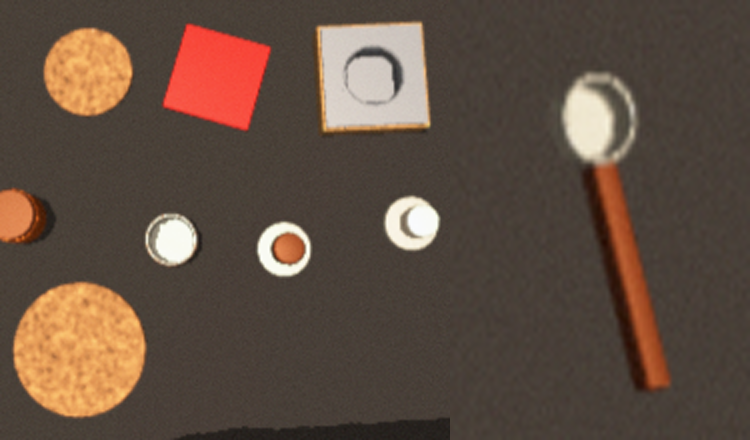

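The crop confirms the identities: brown-knobbed tamper at top (367,293), small cork disc at (269,206) and brown-handled scoop at (510,270). The side-view masks took the counter for an object, so I'm fixing the threshold.

```bash
sed -i 's/^    b=(r>thr).*/    b=(r>np.median(r)+thr).astype(np.uint8)/; s/-(0.01\*st\[i,4\])+(1e3 if st\[i,4\]<30 else 0)/+(1e3 if st[i,4]<150 else 0)/; s/thr=75/thr=28/; s/^import numpy/import numpy/' fit.py
cat > m0.py <<'E'
from fit import *
T=np.load("top0.npy",allow_pickle=True).item();D=np.load("side0.npy",allow_pickle=True).item()
G=dict(tamper=(.437,-.072,0),jar=(.463,.228,0),cup=(.44,.055,0),scoop=(.507,-.388,.3),foam=(.628,-.162,.08),coaster=(.63,.155,0),mat=(.628,.01,-.25),tray=(.495,.377,1.55),white_tamper=(.467,-.208,0))
G['tray']=(.495,.377,.05)
for k,g in G.items():
    print(k,"both",*fit([T,D],k,g),"top",*fit([T],k,g),"side",*fit([D],k,g))
E
python3 m0.py
```

```text
tamper both [ 0.4361 -0.0688  0.    ] 0.908 top [ 0.4357 -0.0689  0.    ] 0.004 side [ 0.4371 -0.066   0.    ] 0.902
jar both [0.4633 0.2241 0.    ] 0.213 top [0.4637 0.2262 0.    ] 0.071 side [0.4632 0.2209 0.    ] 0.119
cup both [0.4425 0.053  0.    ] 0.71 top [0.4425 0.0548 0.    ] 0.003 side [0.4396 0.0074 0.    ] 0.381
scoop both [ 0.5066 -0.3905  0.2671] 1.0 top [ 0.5065 -0.389   0.2585] 0.233 side [ 0.5071 -0.399   0.4398] 0.672
foam both [ 0.6277 -0.1632  0.066 ] 0.015 top [ 0.6283 -0.1634  0.067 ] 0.01 side [ 0.6274 -0.163   0.0574] 0.004
coaster both [0.6316 0.1539 0.    ] 0.012 top [0.6306 0.1547 0.    ] 0.002 side [0.6322 0.1527 0.    ] 0.004
mat both [ 0.6292  0.0076 -0.2646] 0.013 top [ 0.6287  0.0083 -0.2561] 0.004 side [ 0.6298  0.0067 -0.2587] 0.004
tray both [ 0.4993  0.3771 -0.0293] 0.005 top [ 0.4986  0.3777 -0.0282] 0.002 side [ 0.4999  0.3765 -0.0285] 0.0
white_tamper both [ 0.4677 -0.2087  0.    ] 0.184 top [ 0.4677 -0.2086  0.    ] 0.007 side [ 0.4682 -0.2097  0.    ] 0.176
```

>>> {"api": "carry_out", "payload": {"targets": [[0,0,0,0,0,0.135],[0,0,0,0,0,0.135],[0.02,-0.036,0.004,0,0,0],[0.02,-0.036,0.004,0,0,0],[0.02,-0.036,0.004,0,0,0],[0.02,-0.036,0.004,0,0,0],[0.02,-0.036,0.004,0,0,0],[0.02,-0.036,0.004,0,0,0]], "grip": 0.065}}

```text
t: 2.1
tcp_pos: [0.2805, -0.3612, 0.1987]
ee_rot: [3.141, -0.001, 0.001]
force: [1.3, -0.2, -0.4]
finger_gap: 0.0648
```

```bash
cat >> h.py <<'E'
from scipy.spatial.transform import Rotation as Ro
def go(tgt,psi=0.):
    s=readout.read_state();R=Ro.from_rotvec(s["ee_rot"])
    G=Ro.from_euler("z",psi)*Ro.from_rotvec([np.pi,0,0])
    np.set_printoptions(precision=4,suppress=True)
    print("t",round(s["t"],2),"tcp",s["tcp_pos"],"F",s["force"],"gap",round(s["finger_gap"],4),"dpos(tool)",R.inv().apply(np.array(tgt)-s["tcp_pos"]),"drot",(R.inv()*G).as_rotvec())
E
python3 - <<'E'
from fit import *
go([.4363,-.0693,.13])
T=np.load("top0.npy",allow_pickle=True).item();D=np.load("side0.npy",allow_pickle=True).item()
for thr in (10,15,20):
  for k,g in dict(scoop=(.507,-.389,.28),jar=(.463,.224,0),cup=(.442,.053,0),tamper=(.436,-.069,0)).items():
    print(thr,k,"top",*fit([T],k,g,thr),"side",*fit([D],k,g,thr))
E
```

```text
t 2.1 tcp [ 0.2805 -0.3612  0.1987] F [ 1.3063 -0.2262 -0.4482] gap 0.0648 dpos(tool) [ 0.1556 -0.292   0.0687] drot [ 0.0003 -0.0003 -0.0004]
10 scoop top [ 0.506  -0.3887  0.2555] 0.138 side [ 0.5089 -0.3971  0.4355] 0.489
10 jar top [0.463  0.2259 0.    ] 0.036 side [0.4636 0.2218 0.    ] 0.007
10 cup top [0.4428 0.0547 0.    ] 0.011 side [0.4412 0.0121 0.    ] 0.345
10 tamper top [ 0.4358 -0.0688  0.    ] 0.013 side [0.4414 0.0146 0.    ] 0.179
15 scoop top [ 0.5065 -0.389   0.2613] 0.171 side [ 0.5088 -0.3974  0.4296] 0.524
15 jar top [0.4632 0.2257 0.    ] 0.05 side [0.4632 0.2217 0.    ] 0.016
15 cup top [0.4429 0.0547 0.    ] 0.009 side [0.4412 0.0122 0.    ] 0.335
15 tamper top [ 0.4358 -0.0693  0.    ] 0.01 side [0.4414 0.0151 0.    ] 0.176
20 scoop top [ 0.5064 -0.3891  0.2578] 0.201 side [ 0.5087 -0.3978  0.4184] 0.553
20 jar top [0.4632 0.2262 0.    ] 0.056 side [0.4632 0.221  0.    ] 0.036
20 cup top [0.4429 0.0547 0.    ] 0.006 side [0.4411 0.0136 0.    ] 0.333
20 tamper top [ 0.4358 -0.0692  0.    ] 0.008 side [0.4413 0.0159 0.    ] 0.177
```

>>> {"api": "carry_out", "payload": {"targets": [[0.0195,-0.0365,0.008,0,0,0],[0.0195,-0.0365,0.008,0,0,0],[0.0195,-0.0365,0.008,0,0,0],[0.0195,-0.0365,0.008,0,0,0],[0.0195,-0.0365,0.008,0,0,0],[0.0195,-0.0365,0.008,0,0,0],[0.0195,-0.0365,0.008,0,0,0],[0.0193,-0.0365,0.008,0,0,0]]}}

```text
t: 3.1
tcp_pos: [0.4367, -0.0692, 0.1347]
ee_rot: [3.141, -0.0, 0.001]
force: [0.4, -0.2, -0.0]
finger_gap: 0.0651
```

```bash
python3 -c "
from h import *
go([.4361,-.069,.043])"
```

```text
t 3.1 tcp [ 0.4367 -0.0692  0.1347] F [ 0.4122 -0.2019 -0.0482] gap 0.0651 dpos(tool) [-0.0006 -0.0002  0.0917] drot [ 0.0002 -0.0008 -0.0001]
```

>>> {"api": "carry_out", "payload": {"targets": [[-0.0005,0,0.016,0,0,0],[0,0,0.016,0,0,0],[0,0,0.016,0,0,0],[0,0,0.016,0,0,0],[0,0,0.015,0,0,0],[0,0,0.0127,0,0,0],[0,0,0,0,0,0],[0,0,0,0,0,0]]}}

```text
t: 4.1
tcp_pos: [0.4356, -0.0704, 0.0433]
ee_rot: [3.142, -0.0, 0.001]
force: [-0.1, 0.5, 0.1]
finger_gap: 0.065
```

>>> {"api": "carry_out", "payload": {"targets": [[0,0,0,0,0,0],[0,0,0,0,0,0],[0,0,0,0,0,0],[0,0,0,0,0,0],[0,0,0,0,0,0],[0,0,0,0,0,0],[0,0,0,0,0,0],[0,0,0,0,0,0]], "grip": 0}}

```text
t: 5.1
tcp_pos: [0.4352, -0.07, 0.0431]
ee_rot: [-3.141, 0.001, 0.0]
force: [-0.8, 4.4, 4.5]
finger_gap: 0.0334
```

>>> {"api": "carry_out", "payload": {"targets": [[0,0,-0.01,0,0,0],[0,0,-0.02,0,0,0],[0,0,-0.025,0,0,0],[0,0,-0.025,0,0,0],[0,0,-0.02,0,0,0],[0,0,0,0,0,0],[0,0,0,0,0,0],[0,0,0,0,0,0]]}}

```text
t: 6.1
tcp_pos: [0.4345, -0.0702, 0.1421]
ee_rot: [-3.141, 0.0, 0.003]
force: [-0.2, -0.2, -3.1]
finger_gap: 0.0333
```

```bash
python3 -c "
from h import *
go([.6277,-.1632,.143])
for n in('top','side'):
    c=imaging.camera(n); np.save(n+'1.npy',c,allow_pickle=True)
    p=proj(c,readout.read_state()['tcp_pos']).astype(int); print(n,p); save(c,n+'1',(max(p[0]-80,0),p[1]-60,p[0]+80,p[1]+100),3)
"
python3 -c "
import cv2,numpy as np
cv2.imwrite('pics/c2.png',cv2.resize(np.hstack([cv2.imread('pics/top1.png'),cv2.imread('pics/side1.png')]),(800,400)))"
```

```text
t 6.1 tcp [ 0.4345 -0.0702  0.1421] F [-0.2054 -0.1802 -3.0562] gap 0.0333 dpos(tool) [ 0.1932  0.093  -0.0014] drot [-0.0006  0.002  -0.0002]
top [373 293]
side [402 180]
```

View pics/c2.png

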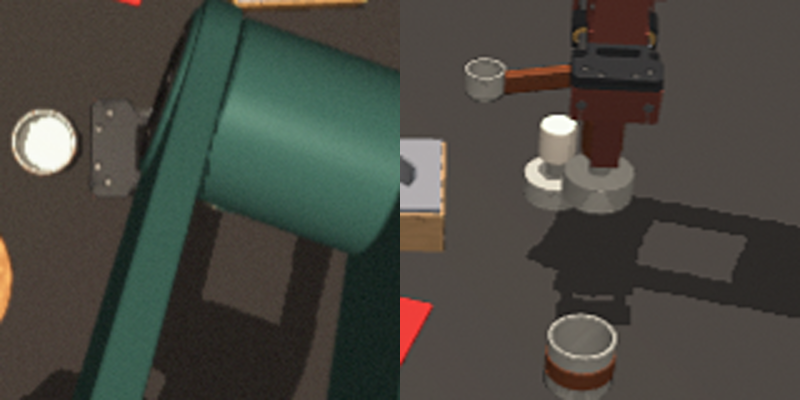

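Tamper is held upright (3.1 N, base level in side crop at (600,185)). Moving over the foam.

>>> {"api": "carry_out", "payload": {"targets": [[0.03,0.0145,0,0,0,0],[0.03,0.0145,0,0,0,0],[0.03,0.0145,0,0,0,0],[0.03,0.0145,0,0,0,0],[0.03,0.0145,0,0,0,0],[0.03,0.0145,0,0,0,0],[0.0125,0.006,0,0,0,0],[0,0,0,0,0,0]]}}

```text
t: 7.2
tcp_pos: [0.6276, -0.1633, 0.1421]
ee_rot: [-3.141, 0.001, 0.002]
force: [0.2, 0.3, -2.7]
finger_gap: 0.0337
```

>>> {"api": "carry_out", "payload": {"targets": [[0,0,0.02,0,0,0],[0,0,0.02,0,0,0],[0,0,0.008,0,0,0],[0,0,0,0,0,0],[0,0,0,0,0,0],[0,0,0,0,0,0],[0,0,0,0,0,0],[0,0,0,0,0,0]]}}

```text
t: 8.2
tcp_pos: [0.6279, -0.1634, 0.0952]
ee_rot: [3.142, -0.0, 0.001]
force: [0.3, 0.1, -2.8]
finger_gap: 0.0333
```

```bash
python3 -c "
from h import *
go([.6272,-.1632,.091])
s=readout.read_state()['tcp_pos']
ims=[]
for n in('top','side'):
    c=imaging.camera(n); np.save(n+'2.npy',c,allow_pickle=True)
    p=proj(c,[.628,-.163,.06]).astype(int); print(n,p)
    f=c['frame'][p[1]-60:p[1]+60,p[0]-60:p[0]+60,::-1]; ims.append(cv2.resize(f,(400,400),interpolation=2))
cv2.imwrite('pics/c3.png',np.hstack(ims))
"
```

```text
t 8.2 tcp [ 0.6279 -0.1634  0.0952] F [ 0.3129  0.1237 -2.7856] gap 0.0333 dpos(tool) [-0.0007 -0.0002  0.0042] drot [ 0.0001 -0.0003 -0.0002]
top [413 204]
side [313 182]
```

View pics/c3.png

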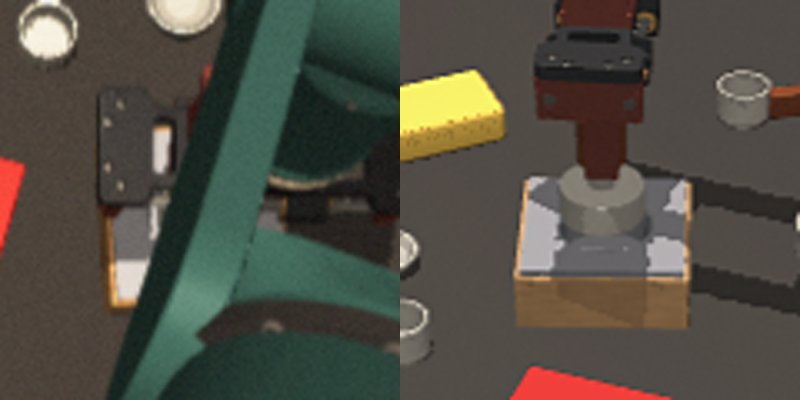

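Base hovers over the cutout (side crop (600,200), centred in the foam). Descending slowly.

>>> {"api": "carry_out", "payload": {"targets": [[-0.0005,0,0.003,0,0,0],[0,0,0.003,0,0,0],[0,0,0.002,0,0,0],[0,0,0.002,0,0,0],[0,0,0.002,0,0,0],[0,0,0.002,0,0,0],[0,0,0.001,0,0,0],[0,0,0,0,0,0]]}}

```text
t: 9.3
tcp_pos: [0.6269, -0.163, 0.0797]
ee_rot: [-3.141, 0.0, 0.001]
force: [-2.4, 2.9, 2.3]
finger_gap: 0.0336
```

>>> {"api": "carry_out", "payload": {"targets": [[-0.0005,-0.0005,0.001,0,0,0],[0,0,0.001,0,0,0],[0,0,0.001,0,0,0],[0,0,0.001,0,0,0],[0,0,0.001,0,0,0],[0,0,0.001,0,0,0],[0,0,0,0,0,0],[0,0,0,0,0,0]]}}

```text
t: 10.3
tcp_pos: [0.6269, -0.1626, 0.0738]
ee_rot: [-3.141, 0.0, -0.0]
force: [-1.5, 4.4, 3.2]
finger_gap: 0.0334
```

>>> {"api": "carry_out", "payload": {"targets": [[0,-0.0005,0.0015,0,0,0],[0,0,0.0015,0,0,0],[0,0,0.0015,0,0,0],[0,0,0.0015,0,0,0],[0,0,0.001,0,0,0],[0,0,0.001,0,0,0],[0,0,0.001,0,0,0],[0,0,0,0,0,0]]}}

```text
t: 11.3
tcp_pos: [0.6269, -0.1626, 0.0651]
ee_rot: [3.141, -0.0, 0.0]
force: [-0.8, 2.0, 4.6]
finger_gap: 0.0335
```

>>> {"api": "carry_out", "payload": {"targets": [[0,0,0.0015,0,0,0],[0,0,0.0015,0,0,0],[0,0,0.0015,0,0,0],[0,0,0.001,0,0,0],[0,0,0.001,0,0,0],[0,0,0.001,0,0,0],[0,0,0,0,0,0],[0,0,0,0,0,0]]}}

```text
t: 12.3
tcp_pos: [0.6269, -0.1626, 0.0581]
ee_rot: [3.141, -0.0, 0.001]
force: [-2.4, 3.9, 8.1]
finger_gap: 0.0335
```

>>> {"api": "carry_out", "payload": {"targets": [[0,0,0.0005,0,0,0],[0,0,0.0005,0,0,0],[0,0,0.0005,0,0,0],[0,0,0,0,0,0],[0,0,0,0,0,0],[0,0,0,0,0,0],[0,0,0,0,0,0],[0,0,0,0,0,0]]}}

```text
t: 13.3
tcp_pos: [0.627, -0.1625, 0.058]
ee_rot: [3.141, 0.0, 0.001]
force: [-4.8, 5.5, 18.1]
finger_gap: 0.0333
```

On the floor: z stalls at 0.058 while the force rises. Release and rise.

>>> {"api": "carry_out", "payload": {"targets": [[0,0,-0.001,0,0,0],[0,0,0,0,0,0],[0,0,0,0,0,0],[0,0,0,0,0,0],[0,0,0,0,0,0],[0,0,0,0,0,0],[0,0,0,0,0,0],[0,0,-0.005,0,0,0]], "grip": 0.06}}

```text
t: 14.3
tcp_pos: [0.6265, -0.1622, 0.0618]
ee_rot: [-3.141, 0.0, 0.001]
force: [0.2, 0.1, -0.0]
finger_gap: 0.0601
```

>>> {"api": "carry_out", "payload": {"targets": [[0,0,-0.02,0,0,0],[0,0,-0.03,0,0,0],[0,0,-0.03,0,0,0],[-0.015,-0.036,0,0,0,0],[-0.015,-0.036,0,0,0,0],[-0.015,-0.036,0,0,0,0],[-0.015,-0.036,0,0,0,0],[-0.015,-0.036,0,0,0,0]]}}

```text
t: 15.3
tcp_pos: [0.5514, 0.0187, 0.1425]
ee_rot: [-3.142, 0.001, -0.001]
force: [-0.0, -0.3, 0.3]
finger_gap: 0.0605
```

```bash
cat > fz.py <<'E'
from fit import *
# fit visible knob position: silhouettes with z (name, cams, p0 incl z)
E
python3 -c "
from fit import *
ims=[]
go([.463,.224,.13])
for n in('top','side'):
    c=imaging.camera(n); np.save(n+'3.npy',c,allow_pickle=True)
    f=c['frame'][:,:,::-1].copy()
    for r,z in((.017,.093),(.017,.057),(.029,.039)):
        for w in cyl(r,z,z)[::2]:
            u=proj(c,w+[.6277,-.1632,0]); 
            cv2.circle(f,tuple(np.round(u*16).astype(int).tolist()),4,(0,255,0),-1,shift=4)
    p=proj(c,[.628,-.163,.06]).astype(int)
    ims.append(cv2.resize(f[p[1]-45:p[1]+45,p[0]-45:p[0]+45],(400,400),interpolation=2))
cv2.imwrite('pics/c4.png',np.hstack(ims))
"
```

```text
t 15.3 tcp [0.5514 0.0187 0.1425] F [-0.0457 -0.3407  0.3437] gap 0.0605 dpos(tool) [-0.0885 -0.2052  0.0124] drot [-0.0001 -0.0008 -0.0003]
```

View pics/c4.png

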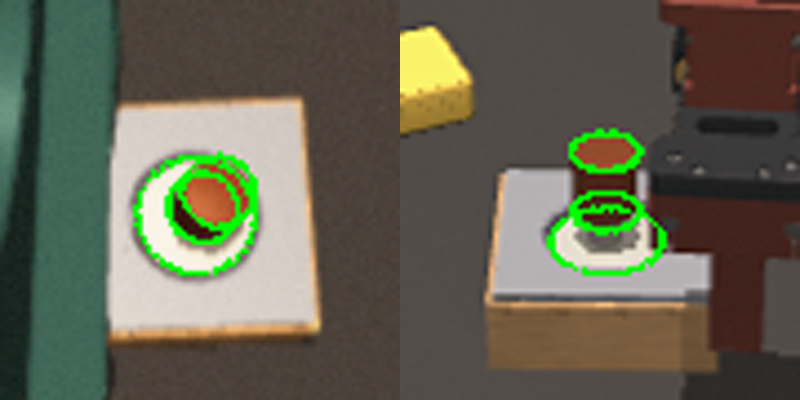

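```bash
python3 -c "
from fit import *
for n in('top','side'):
    c=np.load(n+'3.npy',allow_pickle=True).item()
    f=c['frame'].astype(int); p=proj(c,[.6277,-.1632,.075]).astype(int)
    off=p-25; w=f[off[1]:off[1]+50,off[0]:off[0]+50]
    m=(w[:,:,0]-w[:,:,2]>25)&(w[:,:,0]<1.2*255)&(w[:,:,0]>1.6*w[:,:,1])
    k,l,st,ce=cv2.connectedComponentsWithStats(m.astype(np.uint8)); i=1+st[1:,4].argmax()
    P=np.array([proj(c,q+[.6277,-.1632,0])-off for q in cyl(.017,.057,.093)])
    h=cv2.convexHull(P.astype(np.float32)); mm=cv2.moments(h)
    print(n,'seen',st[i],ce[i],'pred',P.min(0),P.max(0),mm['m10']/mm['m00'],mm['m01']/mm['m00'])
"
```

```text
top seen [ 18  17  17  17 217] [26.1797235  25.52534562] pred [16.31553691 15.66795473] [35.69806612 34.99844058] 25.99399065867987 25.331937276973306
side seen [ 19  15  14  21 243] [25.74074074 24.81069959] pred [18.09843246 14.49600958] [33.39428226 36.36217269] 25.811600195805028 25.386930625489182
```

Tamper is home: both knob centroids agree with the seated pose within 0.6 px, and the side overlay matches. Now the jar.

>>> {"api": "carry_out", "payload": {"targets": [[-0.0127,-0.0293,0,0,0,0],[-0.0127,-0.0293,0,0,0,0],[-0.0127,-0.0293,0,0,0,0],[-0.0127,-0.0293,0,0,0,0],[-0.0127,-0.0293,0,0,0,0],[-0.0127,-0.0293,0,0,0,0],[-0.0126,-0.0293,0,0,0,0],[0,0,0,0,0,0]], "grip": 0.0878}}

```text
t: 16.4
tcp_pos: [0.4631, 0.2238, 0.1423]
ee_rot: [-3.141, -0.003, -0.001]
force: [0.6, -0.5, 0.3]
finger_gap: 0.0879
```

```bash
python3 -c "
from h import *
go([.4633,.224,.026])"
```

```text
t 16.4 tcp [0.4631 0.2238 0.1423] F [ 0.6468 -0.4532  0.3143] gap 0.0879 dpos(tool) [ 0.0002 -0.0002  0.1163] drot [-0.0003 -0.0007  0.0022]
```

>>> {"api": "carry_out", "payload": {"targets": [[0,0,0.02,0,0,0.002],[0,0,0.02,0,0,0],[0,0,0.02,0,0,0],[0,0,0.02,0,0,0],[0,0,0.02,0,0,0],[0,0,0.0163,0,0,0],[0,0,0,0,0,0],[0,0,0,0,0,0]]}}

```text
t: 17.4
tcp_pos: [0.464, 0.2223, 0.0262]
ee_rot: [-3.141, 0.004, -0.001]
force: [-0.4, 0.5, 0.5]
finger_gap: 0.0879
```

>>> {"api": "carry_out", "payload": {"targets": [[0,0,0,0,0,0],[0,0,0,0,0,0],[0,0,0,0,0,0],[0,0,0,0,0,0],[0,0,0,0,0,0],[0,0,0,0,0,0],[0,0,0,0,0,0],[0,0,0,0,0,0]], "grip": 0}}

```text
t: 18.4
tcp_pos: [0.4632, 0.2229, 0.0259]
ee_rot: [-3.141, 0.003, -0.0]
force: [-1.0, 0.3, 4.5]
finger_gap: 0.0556
```

>>> {"api": "carry_out", "payload": {"targets": [[0,0,-0.005,0,0,0],[0,0,-0.01,0,0,0],[0,0,-0.02,0,0,0],[0,0,-0.02,0,0,0],[0,0,-0.01,0,0,0],[0,0,-0.005,0,0,0],[0,0,0,0,0,0],[0,0,0,0,0,0]]}}

```text
t: 19.4
tcp_pos: [0.4626, 0.2226, 0.0951]
ee_rot: [3.141, -0.004, -0.002]
force: [-0.3, -0.5, -2.3]
finger_gap: 0.0557
```

```bash
python3 -c "
from h import *
go([.6316,.154,.08])"
```

```text
t 19.4 tcp [0.4626 0.2226 0.0951] F [-0.2538 -0.4926 -2.3269] gap 0.0557 dpos(tool) [0.1692 0.0682 0.0149] drot [ 0.0003  0.0011 -0.0023]
```

>>> {"api": "carry_out", "payload": {"targets": [[0.0282,0.0114,0,0,0,0],[0.0282,0.0114,0,0,0,0],[0.0282,0.0114,0,0,0,0],[0.0282,0.0114,0,0,0,0],[0.0282,0.0114,0,0,0,0],[0.0282,0.0114,0,0,0,0],[0,0,0,0,0,0],[0,0,0,0,0,0]]}}

```text
t: 20.4
tcp_pos: [0.6308, 0.154, 0.0947]
ee_rot: [3.142, -0.004, -0.004]
force: [0.2, 1.0, -1.6]
finger_gap: 0.0556
```

>>> {"api": "carry_out", "payload": {"targets": [[0,0,0.012,0,0,0],[0,0,0.012,0,0,0],[0,0,0.012,0,0,0],[0,0,0.01,0,0,0],[0,0,0.006,0,0,0],[0,0,0.004,0,0,0],[0,0,0.002,0,0,0],[0,0,0,0,0,0]]}}

```text
t: 21.4
tcp_pos: [0.6323, 0.154, 0.0378]
ee_rot: [-3.141, 0.004, -0.0]
force: [0.6, 0.1, -1.9]
finger_gap: 0.0554
```

```bash
python3 -c "
from h import *
go([.6316,.154,.032])"
```

```text
t 21.4 tcp [0.6323 0.154  0.0378] F [ 0.6477  0.1082 -1.9288] gap 0.0554 dpos(tool) [-0.0007  0.      0.0058] drot [-0.0002 -0.0003 -0.0023]
```

>>> {"api": "carry_out", "payload": {"targets": [[0,0,0.001,0,0,0],[0,0,0.001,0,0,0],[0,0,0.001,0,0,0],[0,0,0.001,0,0,0],[0,0,0.0004,0,0,0],[0,0,0.0004,0,0,0],[0,0,0.0004,0,0,0],[0,0,0,0,0,0]]}}

```text
t: 22.4
tcp_pos: [0.6321, 0.154, 0.0325]
ee_rot: [-3.141, 0.003, 0.0]
force: [1.1, -0.2, -1.8]
finger_gap: 0.0557
```

>>> {"api": "carry_out", "payload": {"targets": [[0,0,0.0003,0,0,0],[0,0,0.0003,0,0,0],[0,0,0.0003,0,0,0],[0,0,0,0,0,0],[0,0,0,0,0,0],[0,0,0,0,0,0],[0,0,0,0,0,0],[0,0,0,0,0,0]]}}

```text
t: 23.4
tcp_pos: [0.6322, 0.154, 0.032]
ee_rot: [-3.142, 0.003, -0.0]
force: [-1.7, -0.4, 5.5]
finger_gap: 0.0556
```

Jar is in contact (force −1.8 → +5.5 N). Open gently and rise.

>>> {"api": "carry_out", "payload": {"targets": [[0,0,-0.0004,0,0,0],[0,0,0,0,0,0],[0,0,0,0,0,0],[0,0,0,0,0,0],[0,0,0,0,0,0],[0,0,0,0,0,0],[0,0,0,0,0,0],[0,0,0,0,0,0]], "grip": 0.0878}}

```text
t: 24.4
tcp_pos: [0.6321, 0.154, 0.032]
ee_rot: [-3.141, 0.004, 0.0]
force: [0.5, 0.2, -0.1]
finger_gap: 0.0882
```

>>> {"api": "carry_out", "payload": {"targets": [[0,0,-0.01,0,0,0],[0,0,-0.02,0,0,0],[0,0,-0.03,0,0,0],[0,0,-0.03,0,0,0],[0,0,-0.02,0,0,0],[0,0,0,0,0,0],[0,0,0,0,0,0],[0,0,0,0,0,0]]}}

```text
t: 25.4
tcp_pos: [0.6312, 0.1539, 0.1408]
ee_rot: [3.141, -0.004, -0.003]
force: [-0.7, 0.2, -0.6]
finger_gap: 0.0877
```

```bash
python3 -c "
from h import *
go([.4425,.054,.13])"
```

```text
t 25.4 tcp [0.6312 0.1539 0.1408] F [-0.6576  0.2309 -0.6211] gap 0.0877 dpos(tool) [-0.1885  0.1003  0.0112] drot [ 0.0002  0.0022 -0.0023]
```

>>> {"api": "carry_out", "payload": {"targets": [[-0.0269,0.0143,0,0,0,0],[-0.0269,0.0143,0,0,0,0],[-0.0269,0.0143,0,0,0,0],[-0.0269,0.0143,0,0,0,0],[-0.0269,0.0143,0,0,0,0],[-0.0269,0.0143,0,0,0,0],[-0.0269,0.0143,0,0,0,0],[0,0,0,0,0,0]]}}

```text
t: 26.4
tcp_pos: [0.4409, 0.0539, 0.1412]
ee_rot: [-3.141, 0.005, 0.005]
force: [0.1, 1.4, -0.4]
finger_gap: 0.0878
```

```bash
python3 -c "
from h import *
go([.443,.054,.012])"
```

```text
t 26.4 tcp [0.4409 0.0539 0.1412] F [ 0.1172  1.3846 -0.4193] gap 0.0878 dpos(tool) [ 0.0025 -0.0001  0.1292] drot [-0.0002  0.0033 -0.0034]
```

>>> {"api": "carry_out", "payload": {"targets": [[0.0015,0,0.02,0,0.002,-0.003],[0,0,0.02,0,0,0],[0,0,0.02,0,0,0],[0,0,0.02,0,0,0],[0,0,0.02,0,0,0],[0,0,0.018,0,0,0],[0,0,0.011,0,0,0],[0,0,0,0,0,0]]}}

```text
t: 27.4
tcp_pos: [0.4454, 0.0545, 0.0122]
ee_rot: [-3.141, -0.001, -0.001]
force: [-0.2, 0.1, -0.0]
finger_gap: 0.0877
```

>>> {"api": "carry_out", "payload": {"targets": [[0,0,0,0,0,0],[0,0,0,0,0,0],[0,0,0,0,0,0],[0,0,0,0,0,0],[0,0,0,0,0,0],[0,0,0,0,0,0],[0,0,0,0,0,0],[0,0,0,0,0,0]], "grip": 0}}

```text
t: 28.4
tcp_pos: [0.4457, 0.0543, 0.0134]
ee_rot: [-3.141, -0.001, -0.004]
force: [-0.8, 0.9, 6.1]
finger_gap: 0.0566
```

>>> {"api": "carry_out", "payload": {"targets": [[0,0,-0.005,0,0,0],[0,0,-0.01,0,0,0],[0,0,-0.02,0,0,0],[0,0,-0.02,0,0,0],[0,0,-0.01,0,0,0],[0,0,-0.005,0,0,0],[0,0,0,0,0,0],[0,0,0,0,0,0]]}}

```text
t: 29.4
tcp_pos: [0.4447, 0.0543, 0.0825]
ee_rot: [-3.141, -0.001, -0.001]
force: [-0.3, -0.1, -0.5]
finger_gap: 0.0564
```

```bash
python3 -c "
from h import *
go([.6292,.0076,.08])"
```

```text
t 29.4 tcp [0.4447 0.0543 0.0825] F [-0.3072 -0.061  -0.4709] gap 0.0564 dpos(tool) [0.1844 0.0469 0.0027] drot [-0.0001 -0.0009  0.0008]
```

>>> {"api": "carry_out", "payload": {"targets": [[0.031,0.0078,0,0,0,0],[0.031,0.0078,0,0,0,0],[0.031,0.0078,0,0,0,0],[0.031,0.0078,0,0,0,0],[0.031,0.0078,0,0,0,0],[0.031,0.0078,0,0,0,0],[0,0,0,0,0,0],[0,0,0,0,0,0]]}}

```text
t: 30.4
tcp_pos: [0.6297, 0.0079, 0.0823]
ee_rot: [-3.141, -0.001, 0.001]
force: [-0.2, -0.1, -2.2]
finger_gap: 0.0567
```

```bash
python3 -c "
from fit import *
go([.631,.0076,.0185])
c=imaging.camera('side')
p=proj(c,[.629,.007,.05]).astype(int)
f=c['frame'][p[1]-60:p[1]+60,p[0]-80:p[0]+80,::-1]
cv2.imwrite('pics/c5.png',cv2.resize(f,(640,480),interpolation=2))
"
```

```text
t 30.4 tcp [0.6297 0.0079 0.0823] F [-0.236  -0.1265 -2.2063] gap 0.0567 dpos(tool) [0.0014 0.0003 0.0638] drot [-0.0005  0.0009  0.0007]
```

View pics/c5.png

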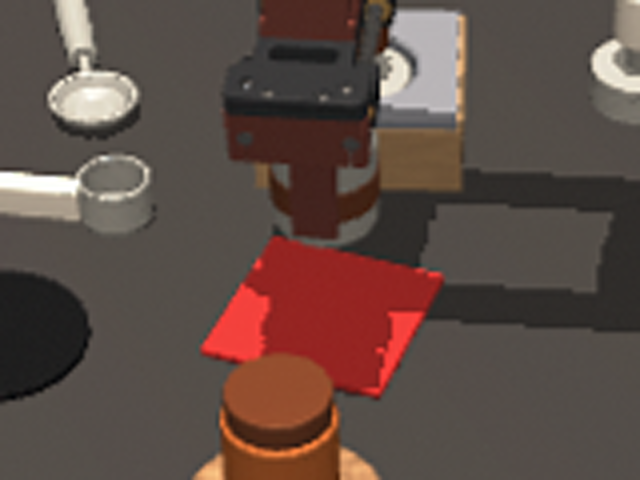

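Cup is held upright (crop centre (326,190)) over the mat, about 2 mm behind finger centre as expected; I'll compensate that.

>>> {"api": "carry_out", "payload": {"targets": [[0.0018,0.0003,0.014,0,0,0],[0,0,0.014,0,0,0],[0,0,0.012,0,0,0],[0,0,0.01,0,0,0],[0,0,0.006,0,0,0],[0,0,0.003,0,0,0],[0,0,0.001,0,0,0],[0,0,0,0,0,0]]}}

```text
t: 31.45
tcp_pos: [0.6334, 0.0073, 0.0236]
ee_rot: [-3.142, -0.001, -0.004]
force: [-0.5, 0.3, -1.4]
finger_gap: 0.0566
```

>>> {"api": "carry_out", "payload": {"targets": [[0,0,0.001,0,0,0],[0,0,0.001,0,0,0],[0,0,0.0005,0,0,0],[0,0,0.0005,0,0,0],[0,0,0.0005,0,0,0],[0,0,0,0,0,0],[0,0,0,0,0,0],[0,0,0,0,0,0]]}}

```text
t: 32.45
tcp_pos: [0.6332, 0.0074, 0.0199]
ee_rot: [-3.141, -0.001, -0.003]
force: [0.1, -0.7, -1.3]
finger_gap: 0.0564
```

>>> {"api": "carry_out", "payload": {"targets": [[-0.0015,0,0.0004,0,0,0],[0,0,0.0004,0,0,0],[0,0,0.0004,0,0,0],[0,0,0.0003,0,0,0],[0,0,0,0,0,0],[0,0,0,0,0,0],[0,0,0,0,0,0],[0,0,0,0,0,0]]}}

```text
t: 33.45
tcp_pos: [0.6317, 0.0074, 0.0194]
ee_rot: [-3.142, -0.001, -0.004]
force: [-2.2, -0.1, 8.4]
finger_gap: 0.0564
```

>>> {"api": "carry_out", "payload": {"targets": [[0,0,-0.0006,0,0,0],[0,0,0,0,0,0],[0,0,0,0,0,0],[0,0,0,0,0,0],[0,0,0,0,0,0],[0,0,0,0,0,0],[0,0,0,0,0,0],[0,0,0,0,0,0]], "grip": 0.0878}}

```text
t: 34.45
tcp_pos: [0.6316, 0.0074, 0.019]
ee_rot: [-3.141, -0.001, -0.003]
force: [-0.1, 1.0, -0.6]
finger_gap: 0.0878
```

>>> {"api": "carry_out", "payload": {"targets": [[0,0,-0.01,0,0,0],[0,0,-0.02,0,0,0],[0,0,-0.03,0,0,0],[0,0,-0.03,0,0,0],[0,0,-0.03,0,0,0],[0,0,-0.01,0,0,0],[0,0,0,0,0,0],[0,0,0,0,0,0]]}}

```text
t: 35.45
tcp_pos: [0.6304, 0.0074, 0.1477]
ee_rot: [-3.141, -0.001, 0.0]
force: [-0.8, -0.4, -1.0]
finger_gap: 0.0879
```

```bash
python3 -c "
from fit import *
go([.5065,-.389,.15],.27)
T=np.load('top0.npy',allow_pickle=True).item();D=np.load('side0.npy',allow_pickle=True).item()
ims=[]
for c in(T,D):
    f=c['frame'].astype(int); off=np.round(proj(c,[.507,-.389,.02])).astype(int)-50
    w=f[off[1]:off[1]+100,off[0]:off[0]+100]
    m=((w[:,:,0]-w[:,:,2]>35)&(w[:,:,0]>1.7*w[:,:,1])).astype(np.uint8)
    k,l,st,ce=cv2.connectedComponentsWithStats(m); i=1+st[1:,4].argmax()
    ys,xs=np.nonzero(l==i); r=cv2.minAreaRect(np.c_[xs,ys].astype(np.float32))
    a=np.deg2rad(r[2]); 
    L=max(r[1])/2; a=a if r[1][0]>r[1][1] else a+np.pi/2
    e=[off+np.array(r[0])+s*L*np.array([np.cos(a),np.sin(a)]) for s in(1,-1)]
    P=[atz(c,*q,.015)[:2] for q in e]; P.sort(key=lambda v:v[0])
    d=P[1]-P[0]; print(r,'ends',P,'len',np.hypot(*d),'yaw',np.arctan2(d[1],d[0]))
    f=c['frame'][:,:,::-1].copy(); f=f[off[1]:off[1]+100,off[0]:off[0]+100]; f=cv2.resize(f,(400,400),interpolation=2)
    for p in([.5065,-.389,.262],):
      for part in M['scoop']:
        W=part; cs,sn=np.cos(p[2]),np.sin(p[2])
        for z in (0,.022 if len(part)==8 else .03):
          q=np.array([proj(c,[x*cs-y*sn+p[0],x*sn+y*cs+p[1],z])-off for x,y,_ in W])
          cv2.polylines(f,[cv2.convexHull(np.round((q+.5)*4).astype(np.int32))],True,(0,255,0) if z else (255,0,0),1)
    ims.append(f)
cv2.imwrite('pics/c6.png',np.hstack(ims))
"
```

```text
t 35.45 tcp [0.6304 0.0074 0.1477] F [-0.8434 -0.3575 -0.9924] gap 0.0879 dpos(tool) [-0.1242  0.3963 -0.0024] drot [-0.0003  0.0001 -0.2693]
((51.95872497558594, 66.36239624023438), (47.987098693847656, 8.141523361206055), 73.3007583618164) ends [array([ 0.4219, -0.4072]), array([ 0.5223, -0.3795])] len 0.10405969202832792 yaw 0.2689418838166667
((62.95545196533203, 52.55445861816406), (8.65682315826416, 38.80644989013672), 84.2894058227539) ends [array([ 0.4242, -0.4026]), array([ 0.5226, -0.3754])] len 0.10210669150252756 yaw 0.27036932035598754
```

View pics/c6.png

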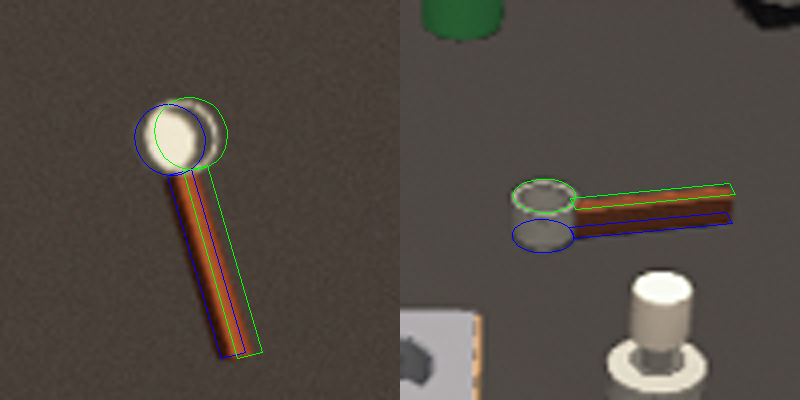

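>>> {"api": "carry_out", "payload": {"targets": [[-0.0156,0.0493,0,0,0,0],[-0.0156,0.0493,0,0,0,0],[-0.0156,0.0493,0,0,0,0],[-0.0156,0.0493,0,0,0,0],[-0.0156,0.0493,0,0,0,0],[-0.0156,0.0493,0,0,0,0],[-0.0156,0.0493,0,0,0,0],[-0.0156,0.0493,0,0,0,0]], "grip": 0.05}}

```text
t: 36.45
tcp_pos: [0.5056, -0.3881, 0.1471]
ee_rot: [-3.14, -0.001, -0.0]
force: [0.7, 0.1, -1.0]
finger_gap: 0.05
```

>>> {"api": "carry_out", "payload": {"targets": [[0,0,0,0,0,-0.133],[0,0,0,0,0,-0.133],[0,0,0.02,0,0,0],[0,0,0.02,0,0,0],[0,0,0.02,0,0,0],[0,0,0.02,0,0,0],[0,0,0,0,0,0],[0,0,0,0,0,0]]}}

```text
t: 37.45
tcp_pos: [0.507, -0.3871, 0.0685]
ee_rot: [-3.113, -0.418, -0.002]
force: [-0.4, -0.5, -0.2]
finger_gap: 0.0496
```

```bash
python3 -c "
from h import *
go([.5055,-.387,.0045],.267)
ims=[]
for n in ('top','side'):
    c=imaging.camera(n); p=proj(c,[.507,-.387,.03]).astype(int)
    y0=max(p[1]-50,0);x0=p[0]-50
    f=c['frame'][y0:y0+100,x0:x0+100,::-1]; ims.append(cv2.resize(f,(400,400),interpolation=2))
cv2.imwrite('pics/c7.png',np.hstack(ims))
"
```

```text
t 37.45 tcp [ 0.507  -0.3871  0.0685] F [-0.3568 -0.4986 -0.2147] gap 0.0496 dpos(tool) [-0.0015 -0.0004  0.064 ] drot [-0.0002 -0.0016 -0.0003]
```

View pics/c7.png

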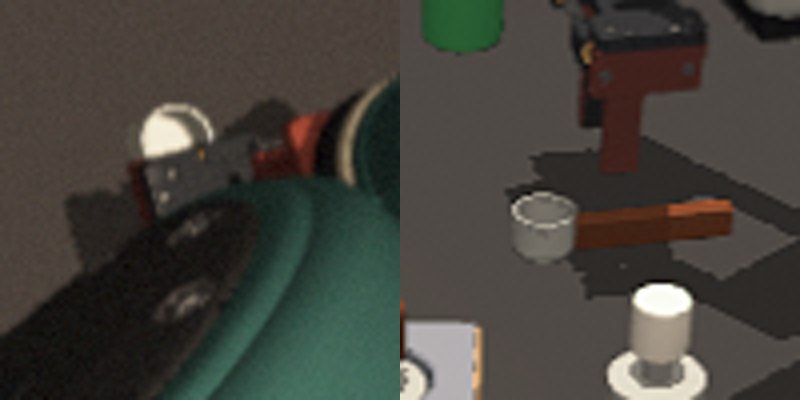

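Fingers are aligned above the handle near the bowl (side crop finger (620,150), bowl (543,225)). Descend and grip.

>>> {"api": "carry_out", "payload": {"targets": [[-0.001,0,0.015,0,0,0],[0,0,0.015,0,0,0],[0,0,0.014,0,0,0],[0,0,0.01,0,0,0],[0,0,0.006,0,0,0],[0,0,0.004,0,0,0],[0,0,0,0,0,0],[0,0,0,0,0,0]]}}

```text
t: 38.55
tcp_pos: [0.5065, -0.3876, 0.0051]
ee_rot: [3.113, 0.418, 0.004]
force: [0.4, -0.3, -0.1]
finger_gap: 0.0499
```

>>> {"api": "carry_out", "payload": {"targets": [[0,0,0,0,0,0],[0,0,0,0,0,0],[0,0,0,0,0,0],[0,0,0,0,0,0],[0,0,0,0,0,0],[0,0,0,0,0,0],[0,0,0,0,0,0],[0,0,0,0,0,0]], "grip": 0}}

```text
t: 39.55
tcp_pos: [0.5061, -0.3872, 0.0047]
ee_rot: [-3.114, -0.418, -0.003]
force: [-0.6, 1.3, 2.1]
finger_gap: 0.0138
```

>>> {"api": "carry_out", "payload": {"targets": [[0,0,-0.005,0,0,0],[0,0,-0.02,0,0,0],[0,0,-0.03,0,0,0],[0,0,-0.03,0,0,0],[0,0,-0.03,0,0,0],[0,0,-0.03,0,0,0],[0,0,0,0,0,0],[0,0,0,0,0,0]]}}

```text
t: 40.55
tcp_pos: [0.5056, -0.3872, 0.1495]
ee_rot: [3.114, 0.418, 0.003]
force: [0.1, 0.6, -0.6]
finger_gap: 0.0135
```

```bash
python3 -c "
from h import *
go([.512,.3767,.15],-.029)
ims=[]
for n in ('top','side'):
    c=imaging.camera(n); p=proj(c,[.507,-.387,.14]).astype(int)
    y0=max(p[1]-50,0);x0=p[0]-50
    f=c['frame'][y0:y0+100,x0:x0+100,::-1]; ims.append(cv2.resize(f,(400,400),interpolation=2))
cv2.imwrite('pics/c8.png',np.hstack(ims))
"
```

```text
t 40.55 tcp [ 0.5056 -0.3872  0.1495] F [ 0.0861  0.5926 -0.5904] gap 0.0135 dpos(tool) [ 0.2076 -0.7352 -0.0003] drot [ 0.     -0.0018  0.2958]
```

View pics/c8.png

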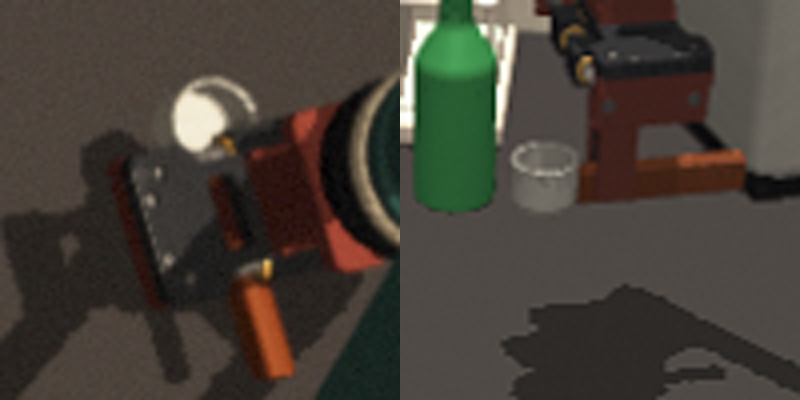

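Scoop is held level (bowl (543,175), handle right in the side crop). Rotate and carry to the tray.

>>> {"api": "carry_out", "payload": {"targets": [[0,0,0,0,0,0.148],[0,0,0,0,0,0.148],[-0.001,-0.048,0,0,0,0],[-0.001,-0.048,0,0,0,0],[-0.001,-0.048,0,0,0,0],[-0.001,-0.048,0,0,0,0],[-0.001,-0.048,0,0,0,0],[-0.001,-0.048,0,0,0,0]]}}

```text
t: 41.65
tcp_pos: [0.5074, -0.0976, 0.1486]
ee_rot: [-3.14, 0.046, -0.0]
force: [0.2, -0.3, -0.4]
finger_gap: 0.0137
```

>>> {"api": "carry_out", "payload": {"targets": [[-0.001,-0.048,0,0,0,0],[-0.001,-0.048,0,0,0,0],[-0.001,-0.048,0,0,0,0],[-0.001,-0.048,0,0,0,0],[-0.001,-0.048,0,0,0,0],[-0.001,-0.048,0,0,0,0],[-0.001,-0.048,0,0,0,0],[-0.001,-0.04,0,0,0,0]]}}

```text
t: 42.65
tcp_pos: [0.5104, 0.2783, 0.1484]
ee_rot: [3.141, -0.045, -0.0]
force: [0.3, 0.3, 0.1]
finger_gap: 0.0135
```

```bash
python3 -c "
from h import *
go([.512,.3767,.07],-.029)"
```

```text
t 42.65 tcp [0.5104 0.2783 0.1484] F [0.2675 0.2754 0.0844] gap 0.0135 dpos(tool) [-0.0012 -0.0985  0.0784] drot [0.0006 0.     0.0005]
```

>>> {"api": "carry_out", "payload": {"targets": [[-0.0012,-0.03,0,0,0,0],[0,-0.03,0,0,0,0],[0,-0.025,0,0,0,0],[0,-0.0135,0,0,0,0],[0,0,0.03,0,0,0],[0,0,0.03,0,0,0],[0,0,0.03,0,0,0],[0,0,0,0,0,0]]}}

```text
t: 43.65
tcp_pos: [0.5112, 0.3736, 0.0573]
ee_rot: [3.138, -0.047, -0.005]
force: [-0.2, -0.7, -1.3]
finger_gap: 0.0143
```

```bash
python3 -c "
from fit import *
go([.512,.3767,.0095],-.029)
ims=[]
for n in ('top','side'):
    c=imaging.camera(n); p=proj(c,[.5,.377,.03]).astype(int)
    y0=min(max(p[1]-80,0),320);x0=p[0]-80
    f=c['frame'][y0:y0+160,x0:x0+160,::-1]; ims.append(cv2.resize(f,(400,400),interpolation=2))
cv2.imwrite('pics/c9.png',np.hstack(ims))
"
```

```text
t 43.65 tcp [0.5112 0.3736 0.0573] F [-0.1863 -0.7461 -1.3077] gap 0.0143 dpos(tool) [ 0.0009 -0.0033  0.0477] drot [ 0.0032  0.0031 -0.0007]
```

View pics/c9.png

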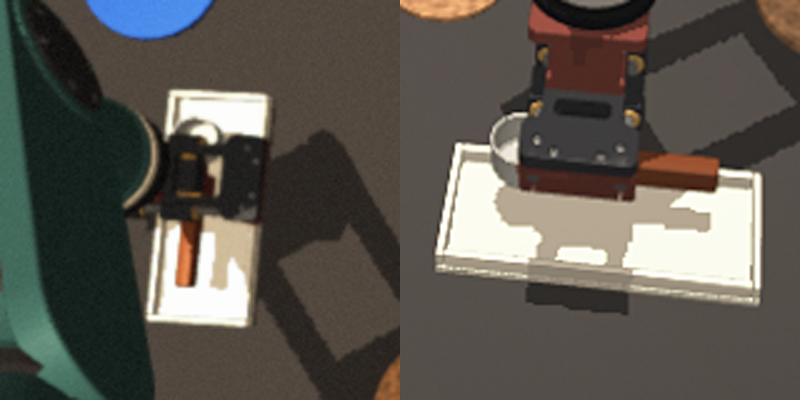

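>>> {"api": "carry_out", "payload": {"targets": [[0.001,-0.003,0.01,0.002,0.001,0],[0,0,0.012,0,0,0],[0,0,0.01,0,0,0],[0,0,0.006,0,0,0],[0,0,0.003,0,0,0],[0,0,0.002,0,0,0],[0,0,0.001,0,0,0],[0,0,0,0,0,0]]}}

```text
t: 44.75
tcp_pos: [0.5145, 0.3783, 0.0159]
ee_rot: [-3.139, 0.046, -0.005]
force: [0.4, -0.7, -0.1]
finger_gap: 0.0134
```

>>> {"api": "carry_out", "payload": {"targets": [[0,0,0.0006,0,0,0],[0,0,0.0006,0,0,0],[0,0,0.0005,0,0,0],[0,0,0.0005,0,0,0],[0,0,0.0005,0,0,0],[0,0,0,0,0,0],[0,0,0,0,0,0],[0,0,0,0,0,0]]}}

```text
t: 45.75
tcp_pos: [0.5144, 0.3783, 0.0131]
ee_rot: [-3.139, 0.046, -0.005]
force: [-0.5, 0.2, -0.5]
finger_gap: 0.0137
```

>>> {"api": "carry_out", "payload": {"targets": [[0,0,0.0006,0,0,0],[0,0,0.0006,0,0,0],[0,0,0.0006,0,0,0],[0,0,0.0006,0,0,0],[0,0,0.0005,0,0,0],[0,0,0.0005,0,0,0],[0,0,0,0,0,0],[0,0,0,0,0,0]]}}

```text
t: 46.75
tcp_pos: [0.5144, 0.3783, 0.0097]
ee_rot: [-3.139, 0.046, -0.005]
force: [-0.4, -1.1, -0.3]
finger_gap: 0.0134
```

>>> {"api": "carry_out", "payload": {"targets": [[0,0,0.0003,0,0,0],[0,0,0.0003,0,0,0],[0,0,0.0003,0,0,0],[0,0,0,0,0,0],[0,0,0,0,0,0],[0,0,0,0,0,0],[0,0,0,0,0,0],[0,0,0,0,0,0]]}}

```text
t: 47.75
tcp_pos: [0.5144, 0.3783, 0.0097]
ee_rot: [-3.139, 0.046, -0.005]
force: [-1.5, -1.3, 8.0]
finger_gap: 0.0136
```

Contact with the floor. Release with a small opening (to clear the walls) and rise.

>>> {"api": "carry_out", "payload": {"targets": [[0,0,-0.0008,0,0,0],[0,0,0,0,0,0],[0,0,0,0,0,0],[0,0,0,0,0,0],[0,0,0,0,0,0],[0,0,0,0,0,0],[0,0,0,0,0,0],[0,0,0,0,0,0]], "grip": 0.03}}

```text
t: 48.75
tcp_pos: [0.5144, 0.3783, 0.0096]
ee_rot: [-3.139, 0.046, -0.005]
force: [0.5, -0.4, 0.6]
finger_gap: 0.0299
```

>>> {"api": "carry_out", "payload": {"targets": [[0,0,-0.01,0,0,0],[0,0,-0.03,0,0,0],[0,0,-0.04,0,0,0],[0,0,-0.04,0,0,0],[0,0,-0.04,0,0,0],[-0.03,0.03,-0.02,0,0,0],[-0.03,0.03,0,0,0,0],[-0.03,0.03,0,0,0,0]]}}

```text
t: 49.75
tcp_pos: [0.4206, 0.2899, 0.1902]
ee_rot: [-3.138, 0.045, -0.007]
force: [-1.1, -0.2, 0.5]
finger_gap: 0.03
```

```bash
cat > chk.py <<'E'
from fit import *
go([.4,.2,.15])
G=dict(jar=(.632,.154,0),cup=(.629,.0076,0),scoop=(.512,.377,-.03),white_tamper=(.4677,-.2087,0),tamper=(.6277,-.1632,0))
for n in('top','side'):
    c=imaging.camera(n); np.save(n+'9.npy',c,allow_pickle=True)
    f=c['frame'][:,:,::-1].copy()
    for k,p in G.items():
        z=dict(jar=.006,cup=.006,scoop=.005,tamper=.015).get(k,0); cs,sn=np.cos(p[2]),np.sin(p[2])
        W=M[k][-1]; q=np.array([proj(c,[x*cs-y*sn+p[0],x*sn+y*cs+p[1],zz+z]) for x,y,zz in W if zz==W[:,2].max()])
        cv2.polylines(f,[np.round(q*16).astype(np.int32)],True,(255,255,0),1,shift=4)
    cv2.imwrite('pics/%s9.png'%n,f)
E
python3 chk.py
```

```text
t 49.75 tcp [0.4206 0.2899 0.1902] F [-1.0849 -0.2185  0.4874] gap 0.03 dpos(tool) [-0.0181  0.0906  0.0399] drot [-0.0029 -0.0047 -0.029 ]
```

View pics/side9.png

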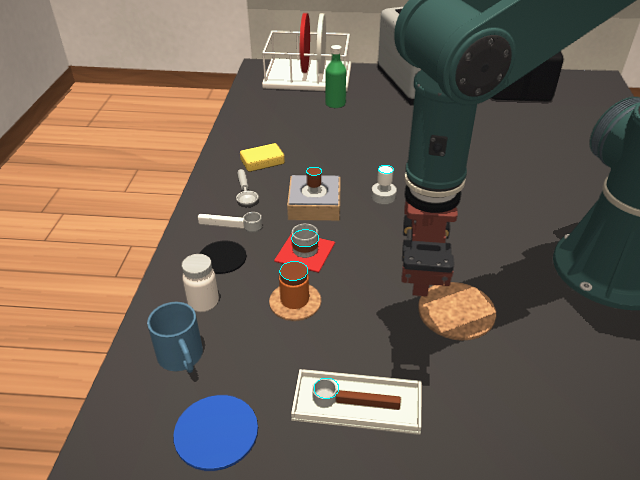

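View pics/top9.png

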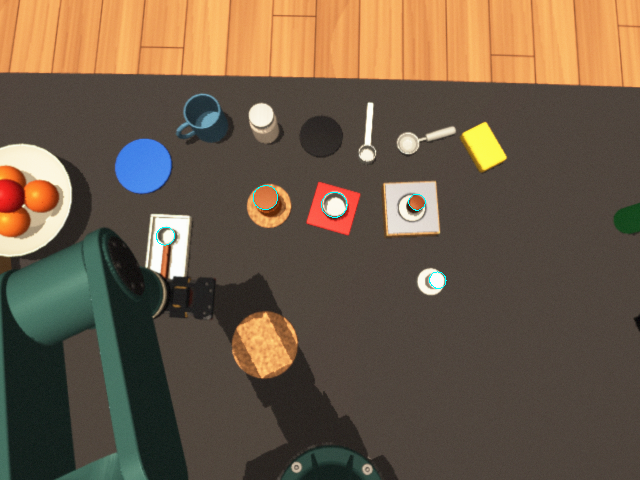

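Both views show every item on its predicted outline: jar on the small cork (294,285 side), cup on the red mat, tamper in the foam, scoop in the tray, and the white items where they were. Handing in.

```bash
python3 -c "
from workcell import order
print(order.sign_off())"
```

```text
the job is handed in; nothing more can be done
None
```

All four walnut items are in their places, placed in the order asked. I handed the job in at about 50 s of the 128 s limit, with the gripper open and clear of everything.

- **Tamper:** pressed home in the foam. The height stalled at 58 mm (tool tip, as expected for fully home) while the force rose to about 18 N. Both camera views matched the seated pose to within 0.6 px.
- **Jar:** on the smaller cork coaster, lowered at a few mm/s until contact and released at about 5.5 N. It lines up with the coaster's centre in both views.
- **Cup:** upright on the red mat. It sat about 2 mm off-centre in the grip, so I corrected for that before setting it down. Both views show it centred.
- **Scoop:** flat inside the tray, along its length and clear of the walls. It lies about 2 mm from the spot I aimed for.
- **White tamper and white scoop:** not touched. The tamper sits on its original outline in the final pictures, and the scoop looks unmoved there by eye.

**Checks that disagreed:** the side-camera outline fits for the tamper, cup and scoop were poor. For those I used the top-camera fit or the handle's ends, and the grasps confirmed the positions.

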